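# Unstack the tape rolls and load the tape station

## Task

Take the stack of four tape rolls apart and lay each roll flat on the holder of its own colour, with the holder's hub inside the hole of the roll: tan, green and red on the three fixed plates, blue on the sprung cradle. Hold the blue roll down on the cradle's platform until the orange catch snaps over and keeps the platform down when you let go. Do not shift or knock over the small yellow bottle with the black cap.

Things in the scene. Friction and masses are not known exactly. Their poses are not given: they have to be found in the camera images.
- roll_red: Red roll of adhesive tape, lying flat: outside diameter 68 mm, hole 44 mm, 20 mm high, mass 50 to 120 g, rigid. At the start on top of the stack, on the green roll. Origin: centre of its underside; z is the axis of the hole, up; yaw has no meaning. It can be gripped by the wall of the ring, one finger in the hole and one outside.
- roll_green: Green roll of adhesive tape, lying flat: outside diameter 86 mm, hole 54 mm, 20 mm high, mass 50 to 120 g, rigid. At the start second from the top, on the tan roll. Origin: centre of its underside; z is the axis of the hole, up; yaw has no meaning. It can be gripped by the wall of the ring, one finger in the hole and one outside.
- roll_tan: Tan (masking tape) roll of adhesive tape, lying flat: outside diameter 96 mm, hole 74 mm, 25 mm high, mass 50 to 120 g, rigid. At the start third from the top, on the blue roll. Origin: centre of its underside; z is the axis of the hole, up; yaw has no meaning. It can be gripped by the wall of the ring, one finger in the hole and one outside.
- roll_blue: Blue roll of adhesive tape, lying flat: outside diameter 104 mm, hole 81 mm, 25 mm high, mass 50 to 120 g, rigid. At the start at the bottom of the stack, on the worktop (90 mm high, rolls up to 6 mm out of line). Origin: centre of its underside; z is the axis of the hole, up; yaw has no meaning. It can be gripped by the wall of the ring, one finger in the hole and one outside.
- pad_red: Fixed round hub plate, red disc of 80 mm diameter with a dark steel rim below, its top 8 mm above the worktop, and a low aluminium hub of 26 mm diameter standing 6 mm above that top. The red roll's place: the roll lies flat on the disc with the hub inside its hole. Origin: centre of the underside, on the worktop; z up.
- pad_green: Fixed round hub plate, green disc of 96 mm diameter with a dark steel rim below, its top 8 mm above the worktop, and a low aluminium hub of 36 mm diameter standing 6 mm above that top. The green roll's place: the roll lies flat on the disc with the hub inside its hole. Origin: centre of the underside, on the worktop; z up.
- pad_tan: Fixed round hub plate, tan disc of 106 mm diameter with a dark steel rim below, its top 8 mm above the worktop, and a low aluminium hub of 54 mm diameter standing 6 mm above that top. The tan roll's place: the roll lies flat on the disc with the hub inside its hole. Origin: centre of the underside, on the worktop; z up.
- cradle: Fixed sprung cradle, the blue roll's place: dark base 175 x 120 x 10 mm, blue round platform 116 mm wide, its top 36 mm above the worktop when up, with an aluminium hub 64 mm wide and 6 mm high. Origin: on the worktop below the platform's centre; z up; +x points to the orange catch and grey cheeks 67 to 108 mm out, 46 mm high, and at the start away from the robot within 0.25 rad.
- platform (a joint): Platform of the cradle, m downward: 0 up, 0.018 at its bottom stop. A roll laid on it sinks it up to 3 mm; pushing it to the stop takes about 7 N. The catch snaps over when it is pushed past 0.015 (push right to the stop), and it then stays at about 0.015 on its own; otherwise it springs up again.
- bottle_yellow: Bystander: small ochre-yellow dropper bottle with a black cap, 42 mm diameter, 114 mm high, standing loose at the far side of the work. Origin: centre of its underside. Leave it alone.
There are look-alikes about, which are no part of the job. What is shaped like the roll_red but pink or white is not meant.

How it is judged:
By the outcome, as a careful person would: the job done as asked, in the order asked, and still so for the second after the job is handed in, with the robot touching nothing.
It also fails if it takes over 120 s, if anything falls off the work surface, if the arm or the gripper's body presses on something with over 40 N, if the wrist force passes 120 N, or if a joint passes its speed limit or range.

## Robot

A 6-joint arm with a two-finger parallel gripper is mounted at the origin on a cart in front of the work surface, level with it; the furniture and walls round the work are solid. World frame = base frame: x ahead of the robot, y to its left, z up, the work surface at z = 0. Lengths are in m, angles in rad, forces in N, time in s.
With the tool pointing down it reaches from about 0.275 to 1 m from the base axis. Payload 8.4 kg.
Tool frame: the origin (TCP) lies on the centre line of the jaws, within the pads' length; the fingertips stand 17 mm ahead of it and the grasp point (between the pads) lies 2 mm behind it (bot.tcp_to_tips is the y of the fingertips in the tool frame, in m); y points along the fingers, z is the direction in which the jaws open and shut, and the axes are right-handed (so a half turn about y gives the same grasp; the last joint's range is limited). The gripper opens to 85 mm and grips with 20 to 120 N. Pads are 22 mm wide; open, the fingers measure 114 mm over their backs; the gripper's body (76 mm by 85 mm) begins 54 mm behind the grasp point. The pads swing forward as they close: fully open they stand 13 mm farther back than shut.
Start: joints at [-1.107, 0.353, 1.633, -0, 1.155, -0.002], TCP at [0.281, -0.558, 0.248] pointing down, gripper open.
Joint ranges: [-2.63, 2.63], [-0.92, 2.1], [0.06, 2.66], [-1.3, 4.44], [0, 2.69], [-3.02, 3.02]. Speed limits (rad/s): [2.22, 2.22, 2.79, 3.14, 3.14, 3.14].

## Interface

Orientations are given as a unit quaternion [x, y, z, w].
In Python, from workcell import bot, hand, kinematics, get_obs, vision, hand_in gives the robot as it stands. The module is installed in compiled form; this text tells all that it offers. Calls block until the motion is done:
- bot.reach(position, orientation): joint-space move of the TCP to a pose.
- bot.servo_line(position, ori=None, velocity=0.15): straight line of the TCP; ori=None keeps the orientation; velocity is the mean speed in m/s.
- bot.goto_joints(angles): joint-space move.
- hand.move_gripper(opening, strength=None): finger opening in m; strength is the grip in N (None keeps the last); returns when the fingers have stopped.
- bot.dwell(seconds).
- kinematics.solve_ik(position, orientation): joint angles nearest the present ones, or None.
- get_obs(): the state.
- vision.read_camera(name): name is "scene" or "top" or "wrist"; returns a dict with "frame" (480x640x3 uint8, red, green, blue), "intrinsics" (3x3 intrinsics, pixels), "view" (4x4, takes a point from world to camera coordinates). Camera axes: x right, y down, z forward; pixel columns grow to the right and rows downward; lengths in m; the calibration is good to about 2 mm. A picture is of the moment at which its call begins. There is no depth.
A pose or a line that the arm cannot do raises bot.IKError and nothing moves.
- hand_in(): hands the job in, once; it reports no verdict.
The state is a dict: "time_s": time; "joint_pos": joint angles; "joint_vel": joint speeds; "joint_efforts": joint torques, N m; "position": TCP position; "orientation": TCP orientation; "wrist_force": force on the tool from outside, world axes, zero at the start; "ft_torque": the same for the moment, N m; "gripper_width": finger opening in m.
Only numpy, scipy, OpenCV 4.12 (cv2) and the standard library are available. Lean on these libraries where they do the work, as an engineer would, in place of code of your own. Each camera call takes 0.05 s, during which the arm holds its last target.

## Working session

There is one attempt and no reset: what is moved stays moved. The work goes in short steps, each a Python script; the robot and the scene stay as the last script left them, time stands still between calls to the robot, and variables do not carry over. Pictures are saved under pics/ and viewed, and the job is handed in when it is done.

```bash
mkdir -p pics; ls
python3 - <<'E'
from workcell import bot,hand,kinematics,get_obs,vision
import cv2
o=get_obs();print(o)
print(bot.tcp_to_tips)
for n in("scene","top","wrist"):
    r=vision.read_camera(n);cv2.imwrite(f"pics/{n}0.png",r["frame"][:,:,::-1]);print(n,r["intrinsics"],r["view"])
E
```

```text
pics
{'time_s': 0.0, 'joint_pos': array([-1.10739965e+00,  3.53630108e-01,  1.63415017e+00, -3.46787624e-05,
        1.15520189e+00, -2.39921603e-03]), 'joint_vel': array([-0.00022295, -0.00064409, -0.00138081,  0.00018025, -0.00091439,
        0.00107668]), 'joint_efforts': array([ 3.03905501e-03, -6.05252123e+01, -3.42064583e+01,  2.77534718e-04,
        9.29054775e-03,  3.63803174e-07]), 'position': array([ 0.28049363, -0.55800669,  0.24756607]), 'orientation': array([-0.16332691,  0.68849046, -0.68753903,  0.1630806 ]), 'wrist_force': array([ 0.40879001,  0.63102352, -0.10424189]), 'ft_torque': array([-0.0303897 , -0.0230878 ,  0.02689847]), 'gripper_width': 0.08576677821560746}
0.017
scene [[575.79837487   0.         323.15510514]
 [  0.         575.79837487 235.15946291]
 [  0.           0.           1.        ]] [[ 6.21466657e-01 -7.83440299e-01 -7.02295865e-04 -4.37079155e-01]
 [-3.41903690e-01 -2.70409481e-01 -8.99989211e-01  2.41511136e-01]
 [ 7.04897908e-01  5.59553403e-01 -4.35911605e-01  8.32529521e-01]
 [ 0.00000000e+00  0.00000000e+00  0.00000000e+00  1.00000000e+00]]
top [[489.85294309   0.         317.59508142]
 [  0.         489.85294309 234.33836118]
 [  0.           0.           1.        ]] [[ 0.01507916 -0.99986759 -0.00611793 -0.07025472]
 [-0.98197915 -0.01365603 -0.18849527  0.59497894]
 [ 0.18838676  0.00885003 -0.98205504  1.07589988]
 [ 0.          0.          0.          1.        ]]
wrist [[336.11700531   0.         317.86868725]
 [  0.         336.11700531 236.13235349]
 [  0.           0.           1.        ]] [[ 0.44978131 -0.89313765 -0.00138444 -0.62466077]
 [-0.86019842 -0.43360927  0.2684058  -0.03544616]
 [-0.24032363 -0.11953302 -0.96330494  0.37931593]
 [ 0.          0.          0.          1.        ]]
```

View pics/scene0.png

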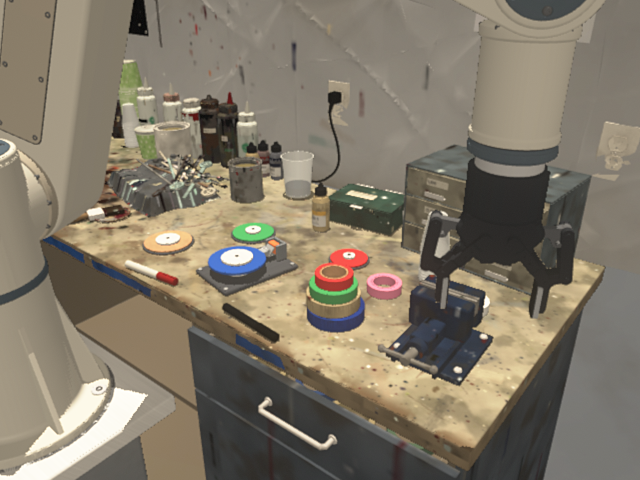

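View pics/top0.png

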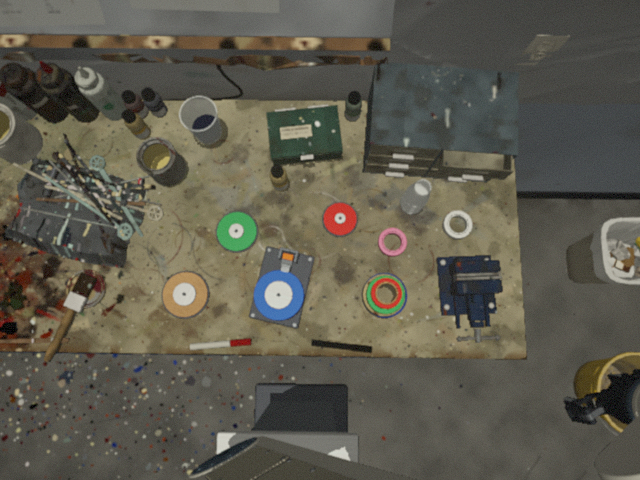

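View pics/wrist0.png

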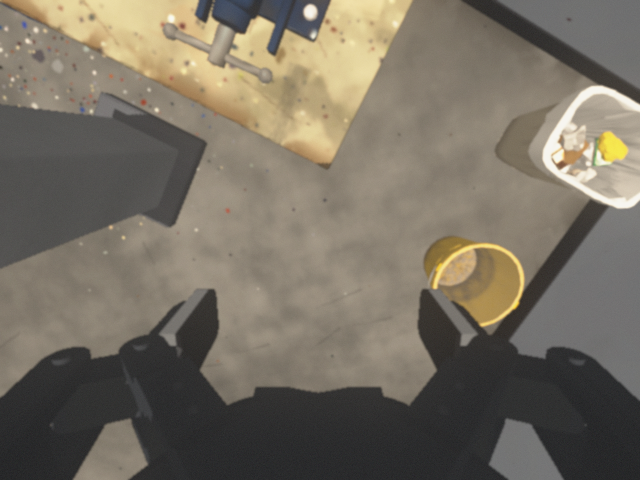

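The top view shows the stack at about (385,296), with the red roll on top. The holders are at:
- red (340,219)
- green (237,231)
- tan (185,295)
- cradle (278,295), catch at (288,257)

The bottle is at (278,178).

Look-alikes for the red roll are the pink ring (392,242), the white ring (458,224) and the red pad (340,219), which is solid with a hub. The real red roll is the ring on top of the stack at (385,294). Next I'll measure and crop.

```bash
cat > h.py <<'E'
from workcell import bot,hand,kinematics,get_obs,vision,hand_in
import numpy as np,cv2
def cam(n,save=None):
    r=vision.read_camera(n)
    if save: cv2.imwrite(f"pics/{save}.png",r["frame"][:,:,::-1])
    return r
def ray(r,u,v,z):
    K,V=r["intrinsics"],r["view"];R,t=V[:3,:3],V[:3,3];c=-R.T@t
    d=R.T@np.linalg.inv(K)@np.array([u,v,1.]);return c+d*(z-c[2])/d[2]
def proj(r,p):
    q=r["view"]@np.append(p,1);q=r["intrinsics"]@q[:3];return q[:2]/q[2]
HS={'red':[(0,8),(172,180)],'green':[(50,80)],'tan':[(9,22)],'blue':[(105,125)]}
def mask(r,col,smin=110,vmin=50):
    h=cv2.cvtColor(r["frame"],cv2.COLOR_RGB2HSV);m=0
    for a,b in HS[col]: m=m|cv2.inRange(h,(a,smin,vmin),(b,255,255))
    return m
def fitcircle(P):
    A=np.c_[2*P[:,:2],np.ones(len(P))];s=np.linalg.lstsq(A,(P[:,:2]**2).sum(1),rcond=None)[0]
    return s[0],s[1],np.sqrt(s[2]+s[0]**2+s[1]**2)
def blob(r,col,near,rad,z,**k):
    """outer-contour circle of a colour blob near a pixel, cast on plane z"""
    m=mask(r,col,**k);w=np.zeros_like(m);cv2.circle(w,tuple(map(int,near)),rad,255,-1);m=m&w
    m=cv2.morphologyEx(m,cv2.MORPH_OPEN,np.ones((2,2),np.uint8))
    c=max(cv2.findContours(m,cv2.RETR_EXTERNAL,cv2.CHAIN_APPROX_NONE)[0],key=cv2.contourArea)
    c=cv2.convexHull(c)[:,0].astype(float)
    P=np.array([ray(r,u,v,z) for u,v in c]);return fitcircle(P)
E
python3 - <<'E'
from h import *
r=cam("top","top1")
for n,c,px,rad,z,k in [("pad_red","red",(340,219),26,.008,{}),("pad_green","green",(237,231),28,.008,{}),("pad_tan","tan",(185,295),30,.008,{}),
  ("plat","blue",(278,295),30,.036,{}),("roll_red","red",(385,294),24,.09,{}),("roll_green","green",(385,296),30,.07,{})]:
    try: print(n,np.round(blob(r,c,px,rad,z,**k),4))
    except Exception as e: print(n,e)
for n,px,z in [("catch",(288,257),.046),("bottle",(278,170),.11),("vise",(470,290),.05)]: print(n,ray(r,*px,z))
f=r["frame"][150:350,140:500,::-1];cv2.imwrite("pics/crop1.png",cv2.resize(f,None,fx=2.2,fy=2.2,interpolation=cv2.INTER_CUBIC))
V=r["view"];print(-V[:3,:3].T@V[:3,3])
E
```

```text
pad_red [ 0.6429 -0.1165  0.0405]
pad_green [0.6085 0.1329 0.0472]
pad_tan [0.4554 0.248  0.0518]
plat [0.4551 0.024  0.0576]
roll_red [ 0.4589 -0.2157  0.0325]
roll_green [ 0.4567 -0.2161  0.0417]
catch [0.54359701 0.00612451 0.046     ]
bottle [0.73231496 0.02952506 0.11      ]
vise [ 0.4732824  -0.40955135  0.05      ]
[ 0.382631   -0.07164212  1.1683138 ]
```

View pics/crop1.png

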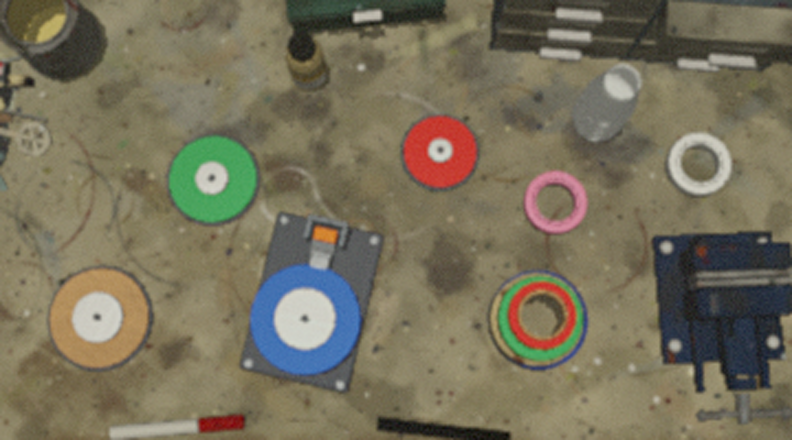

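The radii agree with the given sizes: red pad 40.5, green 47, tan 52, platform 57.6, red roll 32.5, green roll 41.7 mm. Next I'll move above the stack and check the fingertip height in the scene view.

```bash
cat >> h.py <<'E'
from scipy.spatial.transform import Rotation as Ro
def quat(a):
    """tool y down, tool z horizontal at world angle a"""
    z=np.array([np.cos(a),np.sin(a),0]);y=np.array([0,0,-1.]);x=np.cross(y,z)
    return Ro.from_matrix(np.c_[x,y,z]).as_quat()
MID=dict(red=.0265,green=.0338,tan=.0417,blue=.0455)
Y1=np.pi/2
E
python3 - <<'E'
from h import *
print(Ro.from_quat(get_obs()["orientation"]).as_matrix().round(2))
for a in (Y1,-Y1):
  for p in [(.459,-.189,.2),(.643,-.09,.15),(.608,.167,.15),(.455,.29,.15),(.455,.07,.15)]:
    j=kinematics.solve_ik(p,quat(a)); print(a,None if j is None else j.round(2))
E
```

```text
[[-0.89 -0.    0.45]
 [-0.45  0.   -0.89]
 [-0.   -1.   -0.  ]]
1.5707963267948966 [-0.39  0.21  1.95 -0.    0.98 -1.96]
1.5707963267948966 [-0.14  0.49  1.66 -0.    0.99 -1.71]
1.5707963267948966 [ 0.27  0.46  1.7  -0.    0.97 -1.31]
1.5707963267948966 [ 0.56  0.34  1.9  -0.    0.9  -1.01]
1.5707963267948966 [ 0.15  0.23  2.07 -0.    0.85 -1.42]
-1.5707963267948966 [-0.39  0.21  1.95 -0.    0.98  1.18]
-1.5707963267948966 [-0.14  0.49  1.66 -0.    0.99  1.43]
-1.5707963267948966 [ 0.27  0.46  1.7  -0.    0.97  1.84]
-1.5707963267948966 [ 0.56  0.34  1.9  -0.    0.9   2.14]
-1.5707963267948966 [ 0.15  0.23  2.07 -0.    0.85  1.72]
```

Run:
```python
from h import *
bot.reach([.459,-.216+.0265,.2],quat(Y1))
hand.move_gripper(.034,40)
r=cam("scene","s2")
o=get_obs();p=o["position"];print(p,o["gripper_width"],o["time_s"])
f=r["frame"][:,:,::-1].copy()
u,v=map(int,proj(r,p))
for dz,c in ((0,(0,0,255)),(-.017,(0,255,255)),(-.004,(255,255,0))):
    q=proj(r,p+[0,0,dz]);cv2.circle(f,tuple(map(int,q.round())),1,c,-1)
cv2.imwrite("pics/s2c.png",cv2.resize(f[v-90:v+90,u-100:u+100],None,fx=3.5,fy=3.3,interpolation=cv2.INTER_NEAREST))
r=cam("wrist","w2")
```

```text
[ 0.4589704  -0.18953887  0.19999078] 0.034005009846313175 2.5083
```

View pics/s2c.png

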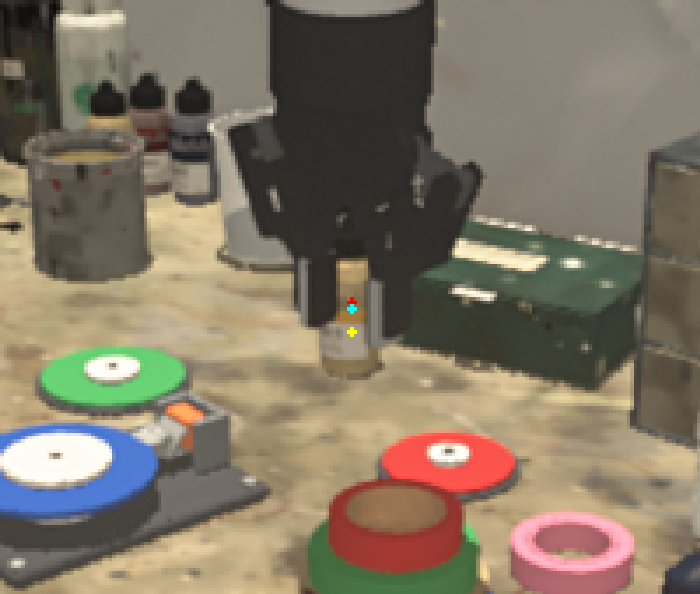

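View pics/w2.png

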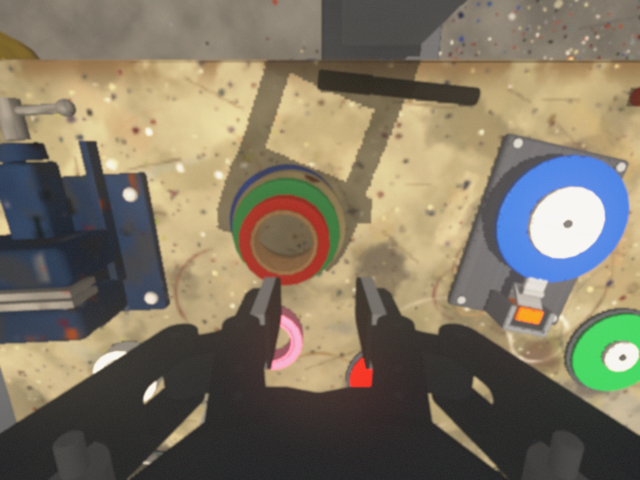

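The scene crop puts the yellow "17 mm" mark level with the fingertips. In the wrist view, the red ring at (285,240) is on the stack and the pink ring is separate at (285,340). Next I'll cross-check the red roll in the wrist view, then pick it up.

```bash
cat >> h.py <<'E'
def info(t=""):
    o=get_obs();print(t,"t%.1f"%o["time_s"],"p",o["position"].round(4),"F",o["wrist_force"].round(1),"w%.4f"%o["gripper_width"])
    return o
def pick(col,cx,cy,zb,openw=.036,tip=.009):
    """roll underside at zb; fingertips at zb+tip"""
    x,y=cx,cy+MID[col];q=quat(Y1)
    hand.move_gripper(openw,60)
    z=zb+tip+.017
    p=get_obs()["position"]
    if np.hypot(p[0]-x,p[1]-y)>.004: bot.servo_line([x,y,p[2]],q,velocity=.25)
    bot.servo_line([x,y,z+.03],q,velocity=.2);bot.servo_line([x,y,z],q,velocity=.06)
    info("down");hand.move_gripper(0.0,50);info("grip")
    bot.servo_line([x,y,z+.03],velocity=.08);bot.servo_line([x,y,max(z+.03,.2)],velocity=.25);return info("up")
def carry(col,cx,cy,zb,tip=.009,zc=.2):
    x,y=cx,cy+MID[col]
    bot.servo_line([x,y,zc],velocity=.25)
    bot.servo_line([x,y,zb+.03+tip+.017],velocity=.2);return info("over")
def release(col,cx,cy,zb,tip=.009,w=.036):
    x,y=cx,cy+MID[col]
    bot.servo_line([x,y,zb+tip+.017+.0005],velocity=.05);info("placed")
    hand.move_gripper(w);bot.dwell(.2)
    bot.servo_line([x,y,zb+tip+.06],velocity=.1);bot.servo_line([x,y,.2],velocity=.25);info("off")
E
python3 - <<'E'
from h import *
r=cam("wrist")
print(np.round(blob(r,"red",(285,240),55,.09),4),np.round(blob(r,"green",(285,225),65,.07),4))
E
```

```text
[ 0.4622 -0.2137  0.0336] [ 0.4602 -0.214   0.0417]
```

Run:
```python
from h import *
pick("red",.4607,-.2145,.070)
cam("scene","s3");cam("wrist","w3")
```

```text
down t4.0 p [ 0.4606 -0.188   0.0958] F [-0.2 -0.1  0.2] w0.0363
grip t4.3 p [ 0.4609 -0.1881  0.0962] F [0.3 0.1 0.3] w0.0116
up t5.3 p [ 0.4607 -0.188   0.2002] F [-0.5  0.6 -1.6] w0.0118
```

View pics/s3.png

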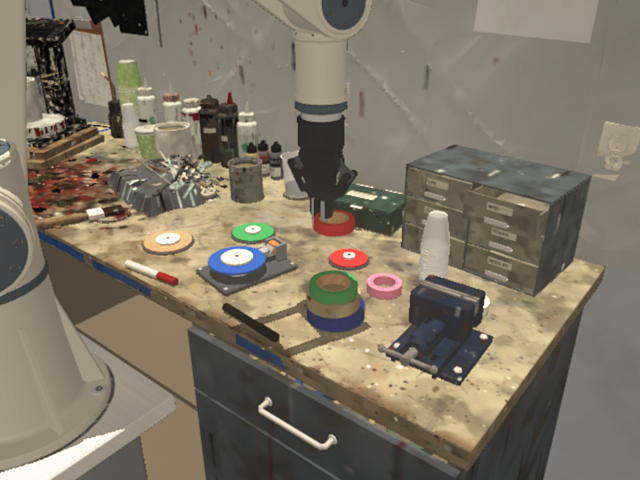

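View pics/w3.png

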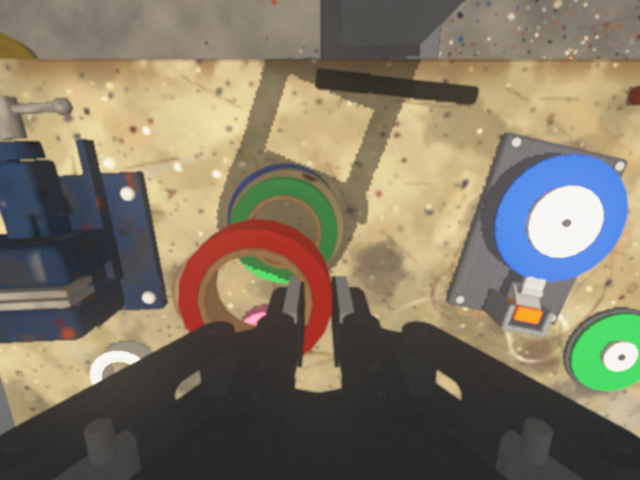

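The red roll is held and level, and the rest of the stack is intact. The 11.7 mm width matches the 12 mm wall, so I'll use the wall-middle radius as the offset. Next, the measured offset in hand and the placing.

```bash
cat >> h.py <<'E'
MID=dict(red=.028,green=.035,tan=.0425,blue=.04625)
E
python3 - <<'E'
from h import *
r=cam("wrist");print(np.round(blob(r,"red",(255,295),95,.194),4), np.round(blob(r,"green",(285,225),58,.07),4))
t=cam("top");print(np.round(blob(t,"red",(340,219),26,.008),4))
carry("red",.643,-.1165,.008)
cam("scene","s4");r=cam("wrist","w4")
E
```

```text
[ 0.4564 -0.2135  0.0336] [ 0.4599 -0.2138  0.0415]
[ 0.6429 -0.1165  0.0404]
over t7.3 p [ 0.6436 -0.0889  0.0652] F [ 0.4 -0.3 -0.2] w0.0117
```

View pics/s4.png

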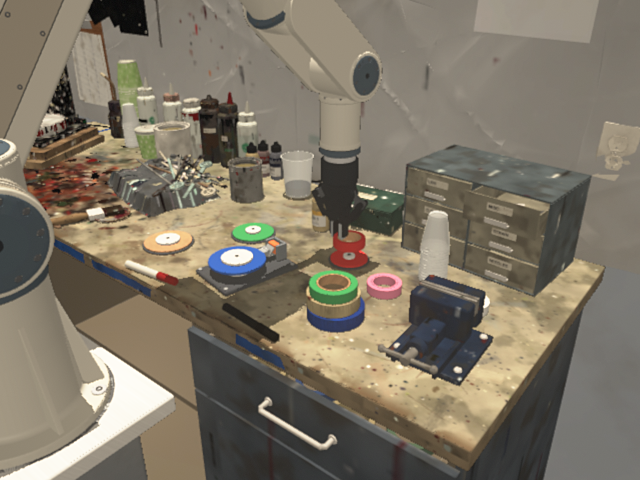

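View pics/w4.png

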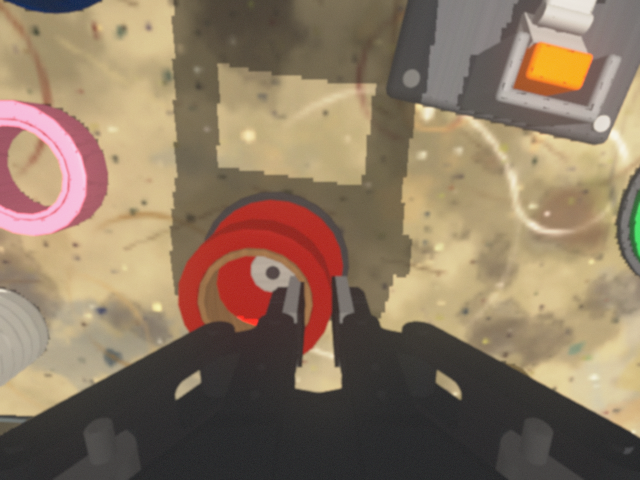

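Run:
```python
from h import *
r=cam("wrist");print("hub",ray(r,271,272,.014))
# inner hole circle: dark-brown/orange inner edge; outer lower ring fit from left side only
m=mask(r,"red");cs,_=cv2.findContours(m,cv2.RETR_EXTERNAL,cv2.CHAIN_APPROX_NONE)
c=max(cs,key=cv2.contourArea)[:,0].astype(float)
# left-hand arc of the roll's top edge
s=c[(c[:,0]<205)&(c[:,1]>250)&(c[:,1]<325)]
P=np.array([ray(r,u,v,.0592) for u,v in s]);print("left y",P[:,1].min(),"x there",P[P[:,1].argmin(),0],len(s), fitcircle(P))
i=s[:,0].argmin();print(s[i])
```

```text
hub [ 0.64742779 -0.1155668   0.014     ]
left y -0.1498197038438003 x there 0.6443142764412991 124 (np.float64(0.6380755656630422), np.float64(-0.14305756149183413), np.float64(0.010135419593758055))
[178. 283.]
```

Seen from the wrist, the hub is at (0.647,-0.116), and the top view gives (0.643,-0.1165). The held roll's y is -0.116. The fit tolerance is ±9 mm, so I'll place at x = 0.6452.

Run:
```python
from h import *
release("red",.6452,-.1163,.008)
bot.servo_line([.46,-.18,.2],velocity=.25)
t=cam("top","t5");r=cam("wrist","w5")
print(np.round(blob(t,"red",(340,219),30,.028),4))
print("green top",np.round(blob(t,"green",(385,296),30,.07),4))
cv2.imwrite("pics/c5.png",cv2.resize(t["frame"][180:340,300:440,::-1],None,fx=4,fy=3.7))
```

```text
placed t8.2 p [ 0.6447 -0.0882  0.0345] F [-4.2 -0.   9.5] w0.0116
off t10.0 p [ 0.6446 -0.0882  0.1992] F [0.4 0.2 0. ] w0.0360
[ 0.6383 -0.1157  0.0397]
green top [ 0.4301 -0.192   0.0053]
```

View pics/c5.png

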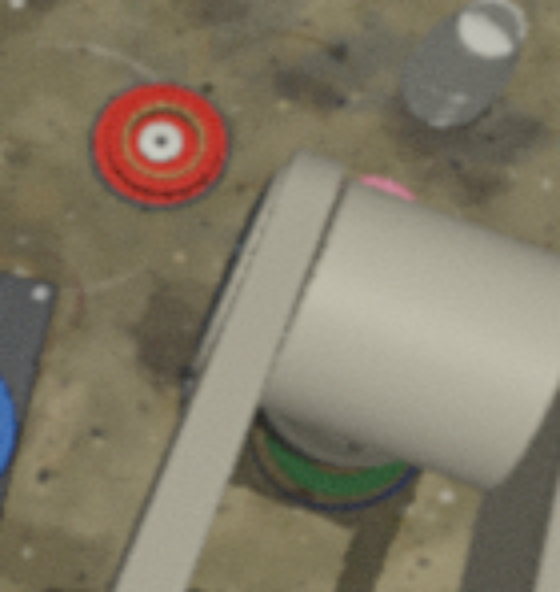

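View pics/w5.png

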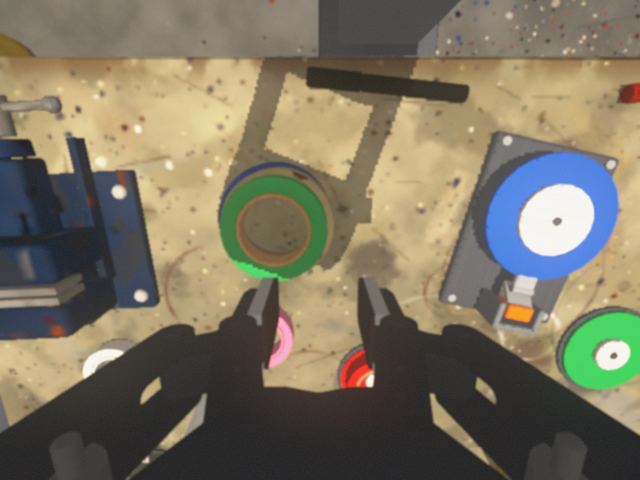

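The red roll is flat on its disc with the hub centred in the hole, at crop (160,140). Now green.

Run:
```python
from h import *
r=cam("wrist");g=blob(r,"green",(275,222),62,.07);print(np.round(g,4))
pick("green",.459,-.2148,.050)
carry("green",.610,.1329,.008)
cam("wrist","w6");cam("scene","s6")
```

```text
[ 0.461  -0.214   0.0422]
down t12.6 p [ 0.4589 -0.1798  0.0758] F [ 0.2 -0.2 -0.1] w0.0362
grip t12.9 p [ 0.4592 -0.1799  0.0763] F [-1.  -0.5  0.5] w0.0162
up t14.0 p [ 0.4588 -0.1797  0.1999] F [-1.   0.2 -1.6] w0.0167
over t16.5 p [0.6108 0.1679 0.065 ] F [0.2 0.9 0.3] w0.0161
```

View pics/w6.png

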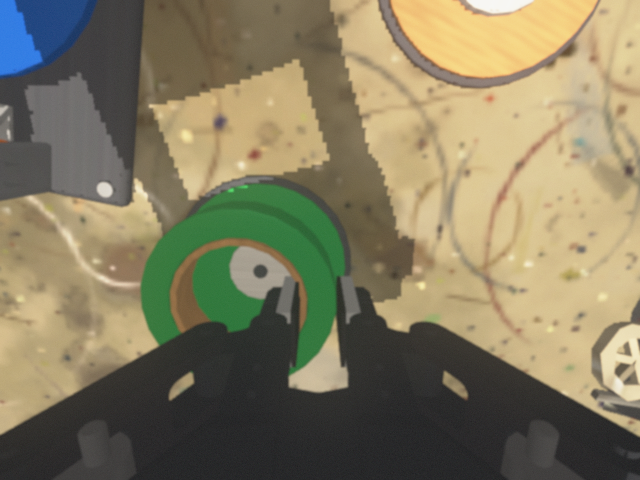

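View pics/s6.png

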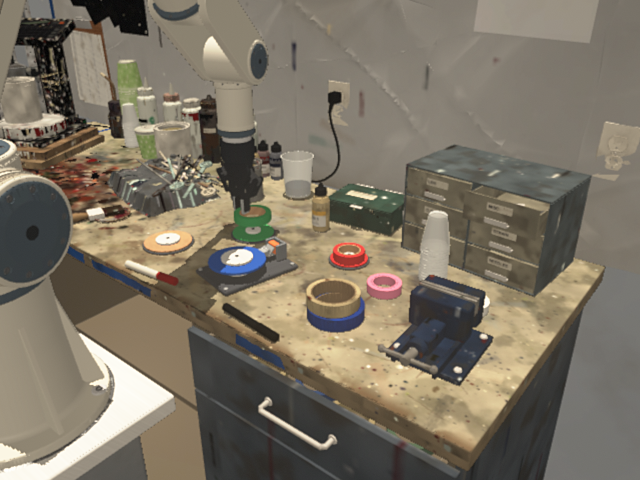

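The green roll is held level over its pad, with the hub visible at (261,271), the same geometry as for red. I'll release it and look at the remaining stack.

Run:
```python
from h import *
r=cam("wrist");print("hub",ray(r,261,271,.014))
release("green",.610,.1329,.008)
t=cam("top","t7")
HS['tan']=[(8,24)]
for s in (60,80,100):
    try: print(s,"tan roll",np.round(blob(t,"tan",(385,294),28,.05,smin=s,vmin=110),4))
    except Exception as e: print(e)
print("blue",np.round(blob(t,"blue",(385,296),32,.025,smin=80,vmin=30),4))
cv2.imwrite("pics/c7.png",cv2.resize(t["frame"][190:350,150:420,::-1],None,fx=2.9,fy=2.9,interpolation=cv2.INTER_CUBIC))
```

```text
hub [0.61381902 0.135781   0.014     ]
placed t17.4 p [0.6095 0.1678 0.0345] F [-3.  -0.3  8.6] w0.0159
off t19.1 p [0.6095 0.1677 0.1992] F [-0.1  0.2 -0.6] w0.0360
60 tan roll [ 0.4627 -0.2093  0.0518]
80 tan roll [ 0.458  -0.2153  0.0466]
100 tan roll [ 0.4848 -0.1861  0.0016]
blue [ 0.4501 -0.2694  0.0026]
```

View pics/c7.png

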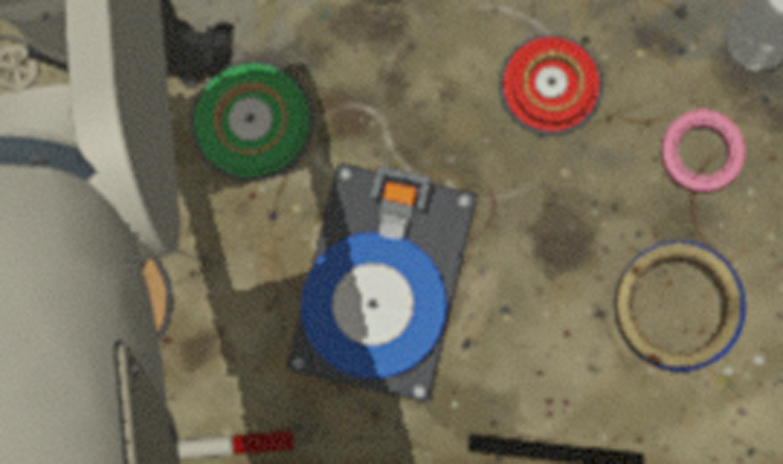

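Green is down with the hub centred, at crop (250,118). The tan roll fits at (0.458,-0.215), r 46.6 mm. Now tan.

Run:
```python
from h import *
t=cam("top");print(ray(t,384.1,295.2,.05))
pick("tan",.4595,-.2150,.025,tip=.010)
r=cam("wrist","w8");cam("scene","s8")
# blue roll now visible from wrist?
```

```text
[ 0.4586758  -0.21454923  0.05      ]
down t22.4 p [ 0.4594 -0.1725  0.0518] F [-0.8 -0.3 -0.3] w0.0359
grip t22.8 p [ 0.4596 -0.1726  0.0522] F [-0.  -0.2 -0.4] w0.0120
up t23.9 p [ 0.4588 -0.1723  0.1989] F [-0.5 -0.8 -1.6] w0.0120
```

View pics/w8.png

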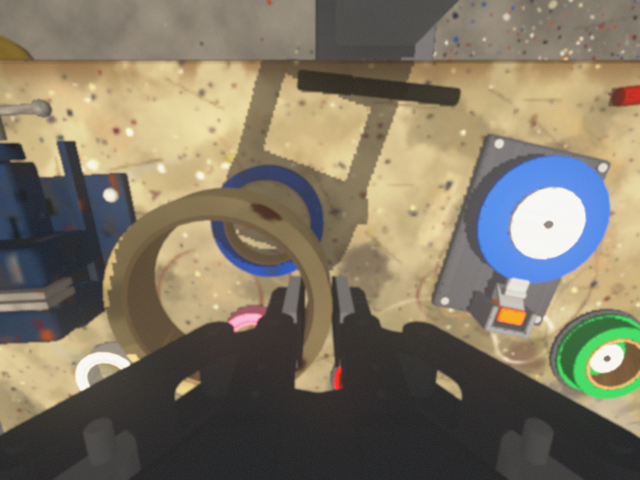

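View pics/s8.png

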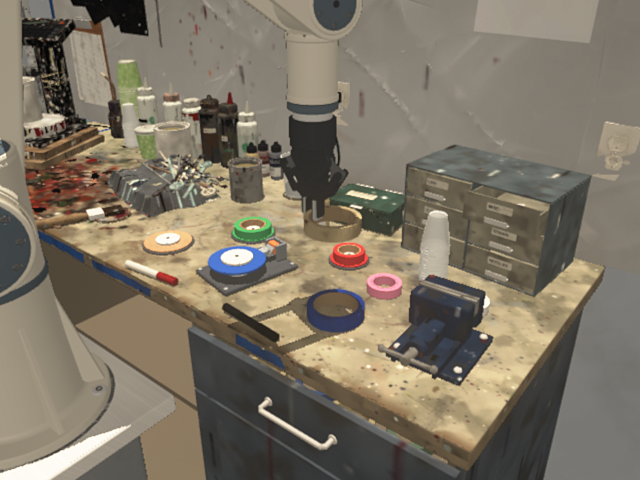

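The tan roll is held level and the blue roll is alone at wrist (270,220). Next I'll lay tan down and look.

Run:
```python
from h import *
carry("tan",.457,.248,.008,tip=.010)
r=cam("wrist","w9")
t=cam("top");print("blue top",[np.round(blob(t,"blue",(385,299),32,.025,smin=s,vmin=30),4) for s in (60,90,110)])
```

```text
over t26.9 p [0.4577 0.2907 0.0658] F [ 0.3 -0.1 -0.9] w0.0119
blue top [array([ 0.459 , -0.2203,  0.0512]), array([ 0.4591, -0.2203,  0.0509]), array([ 0.4589, -0.2204,  0.0505])]
```

View pics/w9.png

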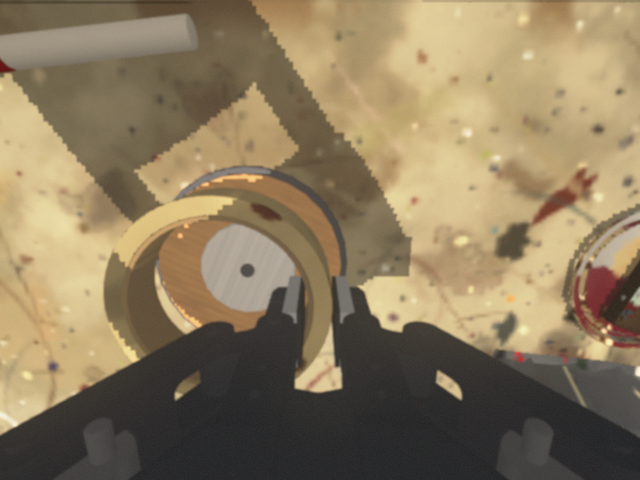

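The tan roll is over its hub, which shows at (247,270). The blue roll fits at (0.459,-0.220), r 51 mm, as it should.

Run:
```python
from h import *
release("tan",.457,.248,.008,tip=.010)
bot.servo_line([.46,-.173,.2],velocity=.28)
t=cam("top","t10");w=cam("wrist","w10")
cv2.imwrite("pics/c10.png",cv2.resize(t["frame"][190:350,150:420,::-1],None,fx=2.9,fy=2.9,interpolation=cv2.INTER_CUBIC))
```

```text
placed t27.7 p [0.4566 0.2903 0.0352] F [-1.8 -0.7  4.1] w0.0118
off t29.5 p [0.4565 0.2902 0.1992] F [-0.4 -0.9 -0.1] w0.0358
```

View pics/c10.png

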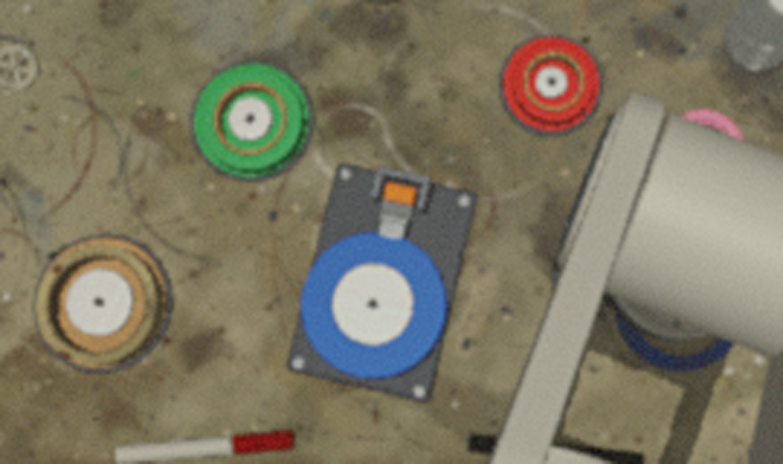

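View pics/w10.png

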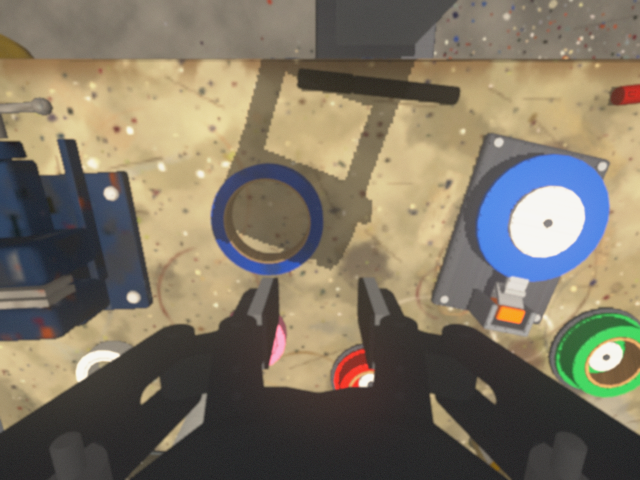

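Tan is on its hub, at crop (100,303). Now blue: pick it up, bring it over the cradle and check.

Run:
```python
from h import *
w=cam("wrist");print(np.round(blob(w,"blue",(267,220),70,.025,smin=70,vmin=30),4))
pick("blue",.460,-.2200,.0,tip=.010)
carry("blue",.456,.024,.036,tip=.010)
cam("wrist","w11");cam("scene","s11")
```

```text
[ 0.4633 -0.2182  0.0515]
down t33.2 p [ 0.4599 -0.1737  0.0268] F [ 1.3  1.2 -0.8] w0.0360
grip t33.5 p [ 0.4602 -0.1738  0.0273] F [ 0.6 -0.3  0.7] w0.0111
up t34.8 p [ 0.4592 -0.1734  0.1988] F [ 0.4  0.5 -0.5] w0.0109
over t36.6 p [0.4565 0.0698 0.0935] F [ 1.  -0.5 -1.4] w0.0107
```

View pics/w11.png

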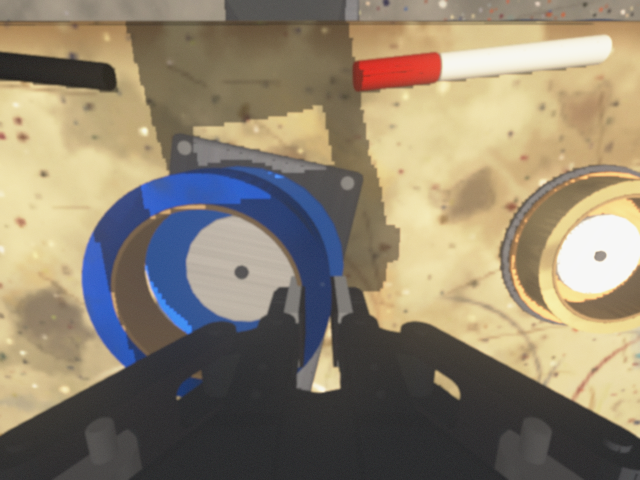

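View pics/s11.png

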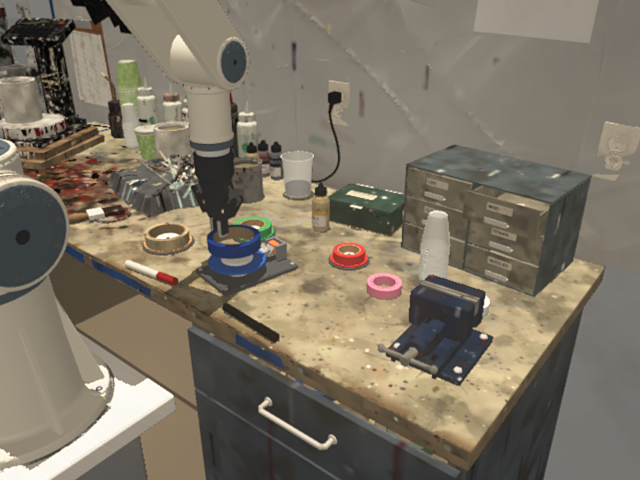

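The blue roll is held level, with the cradle hub inside its hole at (240,271). I'll lower it and press in small steps while watching the force.

Run:
```python
from h import *
x,y=.456,.024+MID["blue"]
bot.servo_line([x,y,.0645],velocity=.05);info()
z=.0645
while z>.0415:
    z-=.0015;bot.servo_line([x,y,z],velocity=.04);o=info("z%.4f"%z)
    if o["wrist_force"][2]>22: break
bot.dwell(.4);info("held");cam("scene","s12");cam("wrist","w12")
```

```text
t37.4 p [0.4559 0.0703 0.0643] F [-0.4 -0.2 -1.1] w0.0109
z0.0630 t37.6 p [0.456  0.0703 0.0631] F [-0.3 -0.2 -0.7] w0.0108
z0.0615 t37.9 p [0.4561 0.0703 0.0616] F [-1.1  0.8  2. ] w0.0107
z0.0600 t38.1 p [0.4561 0.0703 0.0601] F [-1.2  1.7  4.7] w0.0108
z0.0585 t38.4 p [0.4561 0.0703 0.0586] F [-1.   1.1  6.4] w0.0110
z0.0570 t38.6 p [0.4561 0.0703 0.0572] F [-1.3  1.2  7.5] w0.0112
z0.0555 t38.9 p [0.4561 0.0703 0.0555] F [-0.5  1.1  4.6] w0.0107
z0.0540 t39.1 p [0.4561 0.0702 0.0539] F [0.5 0.8 2.8] w0.0109
z0.0525 t39.4 p [0.456  0.0703 0.0524] F [-0.1  1.9  2.6] w0.0106
z0.0510 t39.6 p [0.4561 0.0703 0.0509] F [-1.   0.4  3.4] w0.0108
z0.0495 t39.9 p [0.456  0.0703 0.0494] F [0.9 1.1 3.1] w0.0105
z0.0480 t40.1 p [0.4561 0.0703 0.048 ] F [-0.8  0.8  4.2] w0.0109
z0.0465 t40.4 p [0.456  0.0703 0.0465] F [0.4 1.5 4.4] w0.0107
z0.0450 t40.6 p [0.4561 0.0703 0.0451] F [-0.4  1.   4.8] w0.0107
z0.0435 t40.9 p [0.4562 0.0704 0.0442] F [-2.   1.8 15.9] w0.0108
z0.0420 t41.1 p [0.4564 0.0705 0.0435] F [-7.1  3.4 30.5] w0.0105
held t41.5 p [0.4564 0.0705 0.0435] F [-6.4  2.3 30. ] w0.0109
```

View pics/s12.png

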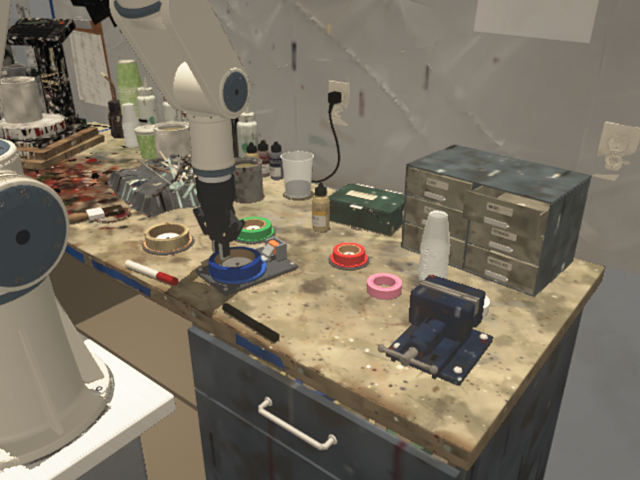

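View pics/w12.png

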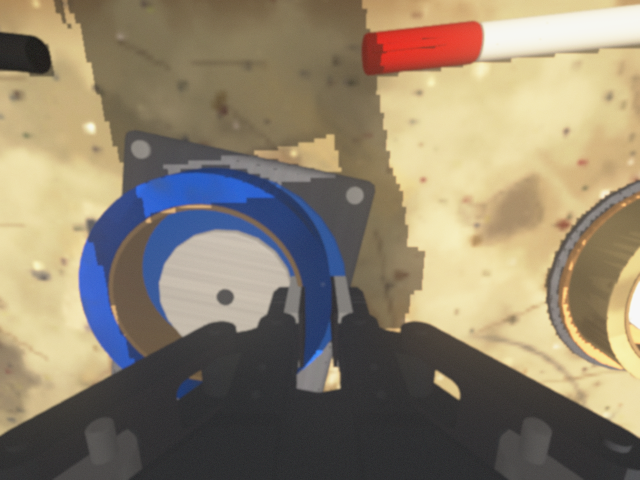

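The stop was reached at TCP z ≈ 0.044, against the expected 0.045, with 30 N. Next I'll ease off slightly, release and inspect.

Run:
```python
from h import *
x,y=.456,.024+MID["blue"]
bot.servo_line([x,y,.0465],velocity=.04);info("ease")
hand.move_gripper(.036);bot.dwell(.2);info("open")
bot.servo_line([x,y,.10],velocity=.1);bot.servo_line([x,.19,.22],velocity=.25);bot.servo_line([x-.1,.3,.25],velocity=.25)
t=cam("top","t13");s=cam("scene","s13");w=cam("wrist","w13")
a=cv2.resize(t["frame"][180:340,150:400,::-1],None,fx=3,fy=3,interpolation=cv2.INTER_CUBIC)
cv2.imwrite("pics/c13.png",a)
cv2.imwrite("pics/c13s.png",cv2.resize(s["frame"][170:310,130:390,::-1],None,fx=3,fy=3,interpolation=cv2.INTER_CUBIC))
```

```text
ease t41.9 p [0.4563 0.0704 0.0469] F [-0.3  2.5  4. ] w0.0110
open t42.5 p [0.4559 0.0702 0.0464] F [ 0.8 -0.5  1.3] w0.0361
```

View pics/c13.png

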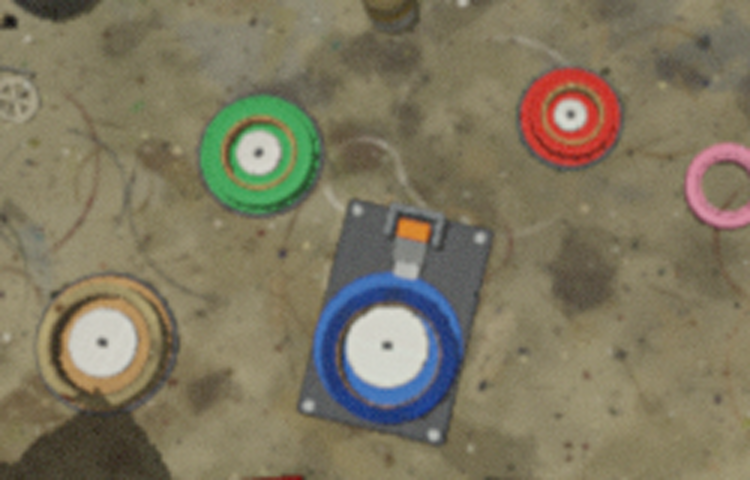

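View pics/c13s.png

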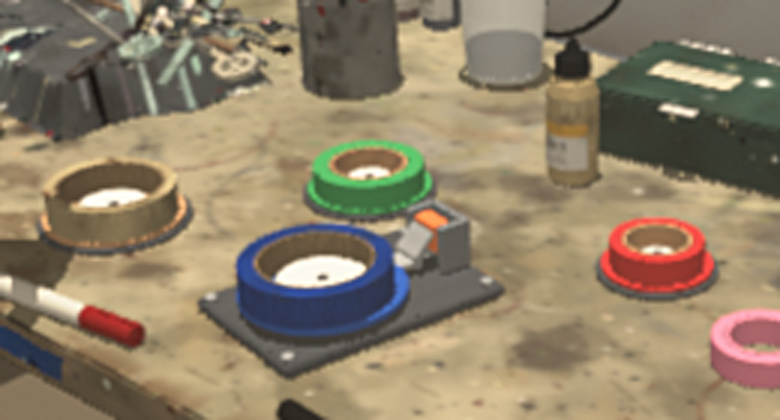

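All four rolls are on their holders, but the blue one sits toward the robot, with the hub close to the far edge of its hole. I'll triangulate the platform height from the hub's black dot and check the roll for tilt.

Run:
```python
from h import *
t=cam("top");s=cam("scene")
def tri(a,b):
    P=[];
    for r,(u,v) in ((t,a),(s,b)):
        M=r["intrinsics"]@r["view"][:3];P.append(M)
    X=cv2.triangulatePoints(P[0],P[1],np.array(a,float),np.array(b,float));return (X[:3]/X[3]).ravel()
def hub(img,cx,cy,rad):
    h=cv2.cvtColor(img,cv2.COLOR_RGB2HSV);m=cv2.inRange(h,(0,0,150),(180,70,255))
    w=np.zeros_like(m);cv2.circle(w,(cx,cy),rad,255,-1);m&=w
    c=max(cv2.findContours(m,cv2.RETR_EXTERNAL,cv2.CHAIN_APPROX_NONE)[0],key=cv2.contourArea)
    return cv2.fitEllipse(cv2.convexHull(c)) 
t0=cv2.imread("pics/top0.png")[:,:,::-1];s0=cv2.imread("pics/scene0.png")[:,:,::-1]
a,b=hub(t0,278,293,22),hub(s0,237,257,22);print(a,b,"before",tri(a[0],b[0]))
a=hub(t["frame"],279,295,18);print(a)
print("after", tri(a[0],(237.3,262.3)), tri((279,295),(237.3,262.3)))
for z in (.046,.058):
    print(z,np.round(blob(s,"blue",(236,262),40,z,vmin=40),4))
cv2.imwrite("pics/z14.png",np.hstack([cv2.resize(t["frame"][255:335,240:320,::-1],None,fx=5,fy=5,interpolation=cv2.INTER_NEAREST),cv2.resize(s["frame"][225:305,200:280,::-1],None,fx=5,fy=5,interpolation=cv2.INTER_NEAREST)]))
```

```text
((278.08489990234375, 294.498046875), (28.026775360107422, 28.323972702026367), 47.592689514160156) ((236.5779571533203, 256.8941345214844), (17.284578323364258, 32.753326416015625), 85.68755340576172) before [0.45777353 0.0269377  0.03794103]
((278.76611328125, 295.2913513183594), (26.99311637878418, 27.94275665283203), 62.918975830078125)
after [0.45716732 0.02594109 0.02618926] [0.45748457 0.02575803 0.02614144]
0.046 [ 0.4302 -0.0054  0.0662]
0.058 [ 0.4153 -0.022   0.0648]
```

View pics/z14.png

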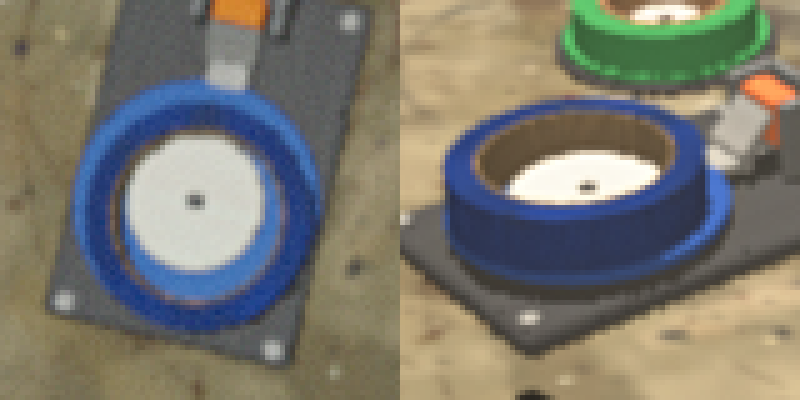

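The platform is about 12 mm lower than before (0.038 → 0.026 by triangulation, noisy), so it has latched. The blue roll is about 7 mm off toward the robot. I'll measure that offset and check the rim height at both ends before deciding whether to recentre it.

Run:
```python
from h import *
t=cam("top")
h=cv2.cvtColor(t["frame"],cv2.COLOR_RGB2HSV)
for v in (150,165,180):
    m=cv2.inRange(h,(105,110,40),(125,255,v));w=np.zeros_like(m);cv2.circle(w,(279,296),30,255,-1);m&=w
    c=max(cv2.findContours(m,cv2.RETR_EXTERNAL,cv2.CHAIN_APPROX_NONE)[0],key=cv2.contourArea)
    c=cv2.convexHull(c)[:,0].astype(float);P=np.array([ray(t,u,q,.046) for u,q in c]);print(v,np.round(fitcircle(P),4))
print("hub by top",ray(t,278.8,295.3,.027),"bottle",)
# look closely with the wrist camera, tool tilted to look sideways at the cradle from +y
V=cam("wrist")["view"];o=get_obs();R=Ro.from_quat(o["orientation"]).as_matrix()
c=-V[:3,:3].T@V[:3,3];print("cam in tool",R.T@(c-o["position"]),"cam fwd in tool",R.T@V[2,:3])
```

```text
150 [0.4499 0.0231 0.0523]
165 [0.4506 0.0234 0.0529]
180 [0.4555 0.0244 0.0564]
hub by top [0.45642972 0.02640301 0.027     ] bottle
cam in tool [-0.06731204 -0.12633058 -0.00031687] cam fwd in tool [ 2.67350286e-01  9.63599405e-01 -1.02680042e-04]
```

The offset of roll centre to hub is (-6.3,-3.1) mm, which is 7.0 of the 8.5 mm allowed. That's too tight, so I'll regrip, lift clear of the hub, recentre and lower onto the latched platform.

Run:
```python
from h import *
q=quat(Y1);x,y=.4513,.0695
bot.servo_line([x,y,.2],q,velocity=.25)
bot.servo_line([x,y,.09],velocity=.2);bot.servo_line([x,y,.0485],velocity=.06);info("down")
hand.move_gripper(0,60);info("grip")
bot.servo_line([x,y,.0605],velocity=.05);info("lift")
bot.servo_line([x+.0063,y+.0031,.0605],velocity=.04)
w=cam("wrist","w15");s=cam("scene","s15")
cv2.imwrite("pics/c15.png",cv2.resize(s["frame"][200:310,180:320,::-1],None,fx=5,fy=5,interpolation=cv2.INTER_CUBIC))
```

```text
down t47.8 p [0.4514 0.0695 0.0485] F [-0.1 -1.2  0.8] w0.0361
grip t48.2 p [0.4535 0.0699 0.0493] F [ 4.2  1.6 -1.1] w0.0100
lift t48.6 p [0.4509 0.0694 0.0605] F [-0.1  0.4 -0.6] w0.0098
```

View pics/c15.png

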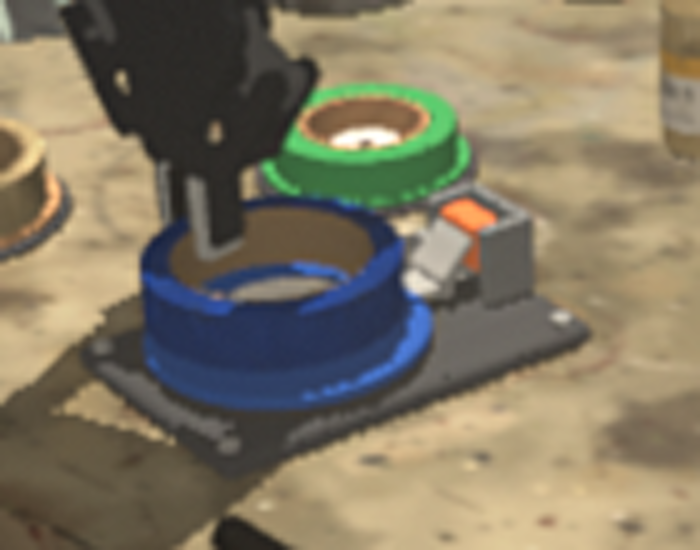

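View pics/w15.png

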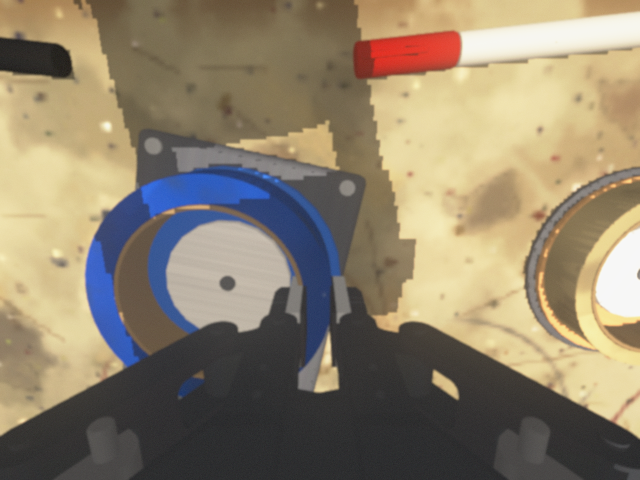

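Run:
```python
from h import *
r=cam("wrist");h=cv2.cvtColor(r["frame"],cv2.COLOR_RGB2HSV)
m=cv2.inRange(h,(100,110,40),(125,255,255));c=max(cv2.findContours(m,cv2.RETR_EXTERNAL,cv2.CHAIN_APPROX_NONE)[0],key=cv2.contourArea)[:,0].astype(float)
s=c[((c[:,0]<220)&(c[:,1]<300))]
P=np.array([ray(r,u,v,.0585) for u,v in s]);print(len(s),np.round(fitcircle(P),4))
# hole edge of top: brown inside -> nothing; hub
print("hub",ray(r,227,283,.027),get_obs()["position"])
```

```text
352 [0.4331 0.0119 0.0284]
hub [0.45930713 0.02581122 0.027     ] [0.45737754 0.07257449 0.06031394]
```

Run:
```python
from h import *
from scipy.optimize import least_squares
r=cam("wrist");h=cv2.cvtColor(r["frame"],cv2.COLOR_RGB2HSV)
m=cv2.inRange(h,(100,110,40),(125,255,255));c=max(cv2.findContours(m,cv2.RETR_EXTERNAL,cv2.CHAIN_APPROX_NONE)[0],key=cv2.contourArea)
c=cv2.convexHull(c)[:,0].astype(float)
s=c[((c[:,0]<225)&(c[:,1]<320))]
P=np.array([ray(r,u,v,.0585) for u,v in s])
f=least_squares(lambda p:np.hypot(P[:,0]-p[0],P[:,1]-p[1])-.052,[.457,.026]);print(len(s),f.x.round(4),np.abs(f.fun).max())
```

```text
22 [0.4521 0.0287] 0.001742064120165282
```

The wrist camera shows an offset of (-7,+3) mm. Its known bias, also seen with the red roll (about -6 at a similar height difference), explains most of that in x. I'll nudge (+2.5,-1.5) mm, lower, release and check from the top.

```bash
cat > chk.py <<'E'
from h import *
def chk(tag):
    t=cam("top","t"+tag);s=cam("scene","s"+tag);h=cv2.cvtColor(t["frame"],cv2.COLOR_RGB2HSV)
    m=cv2.inRange(h,(105,110,40),(125,255,160));w=np.zeros_like(m);cv2.circle(w,(279,296),30,255,-1);m&=w
    c=max(cv2.findContours(m,cv2.RETR_EXTERNAL,cv2.CHAIN_APPROX_NONE)[0],key=cv2.contourArea)
    c=cv2.convexHull(c)[:,0].astype(float);P=np.array([ray(t,u,q,.046) for u,q in c]);print("roll",np.round(fitcircle(P),4),"hub .4564 .0264")
    cv2.imwrite(f"pics/z{tag}.png",np.hstack([cv2.resize(t["frame"][245:335,240:320,::-1],None,fx=4.9,fy=4.9,interpolation=cv2.INTER_CUBIC),cv2.resize(s["frame"][215:305,200:280,::-1],None,fx=4.9,fy=4.9,interpolation=cv2.INTER_CUBIC)]))
E
python3 - <<'E'
from chk import *
x,y=.4513+.0063+.0025,.0695+.0031-.0015
bot.servo_line([x,y,.0605],velocity=.04)
bot.servo_line([x,y,.0500],velocity=.04);o=info("d");z=.05
while z>.0425 and o["wrist_force"][2]<22: z-=.001;bot.servo_line([x,y,z],velocity=.03);o=info("%.4f"%z)
bot.dwell(.3)
bot.servo_line([x,y,.0475],velocity=.03)
hand.move_gripper(.034);bot.dwell(.2)
bot.servo_line([x,y,.10],velocity=.1);bot.servo_line([x,.19,.22],velocity=.25);bot.servo_line([.356,.3,.25],velocity=.25)
chk("16");info()
E
```

```text
d t49.8 p [0.4598 0.0711 0.0497] F [ 0.5  0.  -1.1] w0.0102
0.0490 t50.0 p [0.46   0.0711 0.0491] F [0.5 0.7 0.6] w0.0098
0.0480 t50.2 p [0.4601 0.0711 0.0481] F [-0.8  0.2  5.3] w0.0093
0.0470 t50.5 p [0.4601 0.0711 0.0471] F [-1.   0.5  6. ] w0.0098
0.0460 t50.8 p [0.4601 0.0711 0.0461] F [-1.4  0.6  5. ] w0.0096
0.0450 t51.0 p [0.4601 0.0712 0.0452] F [-3.1  1.2  8.3] w0.0097
0.0440 t51.2 p [0.4602 0.0712 0.0447] F [-4.4  0.9 17.6] w0.0098
0.0430 t51.5 p [0.4603 0.0713 0.0443] F [-7.6  2.4 27.6] w0.0098
roll [0.4533 0.0246 0.0544] hub .4564 .0264
 t55.0 p [0.3566 0.2989 0.2494] F [0. 0. 0.] w0.0341
```

View pics/z16.png

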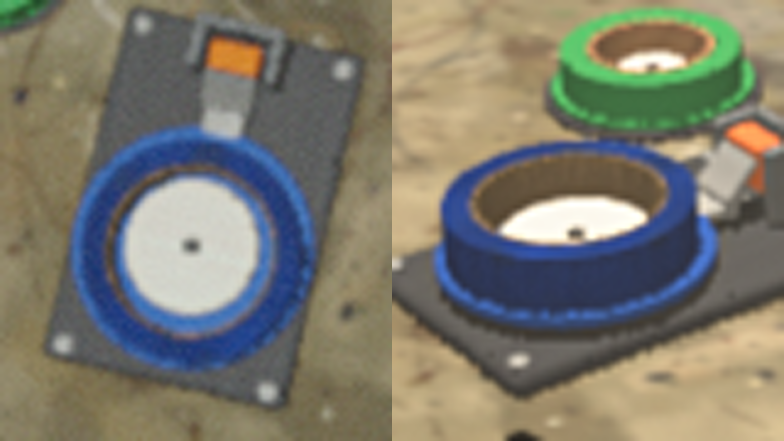

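The blue roll is now flat, with the hub centred and an even platform rim around it. On the second descent, contact came at platform height ≈ 0.021–0.022, so the latch had held. Last I'll check the bottle and the other rolls, then hand in.

Run:
```python
from h import *
a=cv2.imread("pics/scene0.png").astype(int);b=cv2.imread("pics/s16.png").astype(int)
print("bottle diff scene",np.abs(a-b)[182:232,310:330].mean())
t=cam("top")
for n,c,px,z in [("red","red",(340,219),.028),("green","green",(237,231),.028)]: print(n,np.round(blob(t,c,px,32,z),4))
s=cam("scene","s17")
```

```text
bottle diff scene 6.173666666666667
red [ 0.6384 -0.1157  0.0397]
green [0.6048 0.1297 0.0463]
```

View pics/s16.png

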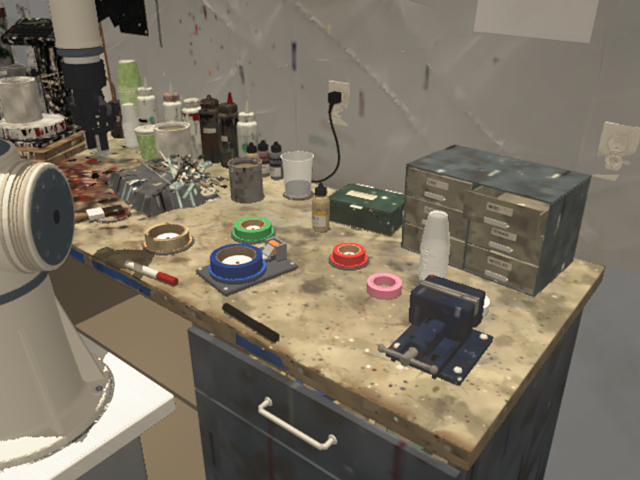

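The scene view shows all four rolls on their holders, the bottle standing where it was at (320,208), and the arm well clear.

```bash
python3 -c "
from h import *
print(hand_in());info()"
```

```text
the job is handed in; nothing more can be done
None
the job is handed in; nothing more can be done
```

I took the stack apart in the order red, green, tan, blue, laid each roll on the holder of its colour, and handed the job in at about 55 s of robot time. I pressed the blue roll to the cradle's stop with about 30 N. It first sat about 7 mm off centre, so I lifted it, recentred it and pressed it again.

**Last checks:** All four rolls look flat with the hub inside the hole. The blue roll is about 3–4 mm off its hub, within the 8.5 mm allowed. The bottle is standing where it was, and the arm is clear of everything.

**Catch:** The platform stayed down after release, at about 0.021–0.022 m when I touched it again on the second descent. I did not triangulate its height again after the second press; it only looks down in the pictures.

**Checks that disagreed:**
- Triangulating the platform's drop gave 12 mm, not the expected 15 mm; I put this down to pixel noise.
- The wrist camera differed from the top camera by 3–4 mm in x. I split the difference for most positions and relied on the top view for the final blue check.
- The last colour fits for the red and green rolls measured roll and disc together, so they don't show centring. I judged that by eye in the top view.

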